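Drive the freed bush out of the slicer's bearing block

TASK

Take the steel drift from its black holder and use it to press the one free bush of the three down out of the bearing block, so that it drops into the pan below. All three look alike, but two are still held by spring clips underneath, so feel for it: a free bush slides steadily and takes less than 14 N, while a clipped one gets stiffer the further it goes and must stay in its bore. Never press the drift with more than 22 N on a bush or on the block and never touch the bushes with the fingers; at the end stand the drift back in its holder, and leave everything else on the counter where it is.

Things in the scene. Friction and masses are not known exactly. Their poses are not given: they have to be found in the camera images.
- block: aluminium bearing block, fixed: level plate 70 (its x) by 176 (its y) by 30 mm on two end legs, plate top 100 mm, underside 70 mm above the counter; steel pan 120 by 150 mm, rim 20 mm high, between the legs. Origin at counter level under the plate's centre, z up. Three vertical 23 mm through bores at y = +52 (left), 0 (middle), -52 mm (right). Any two of them have a spring clip underneath
- bore_left (a point): centre of the mouth of the left bore, on the plate's top face, 100 mm above the counter
- bore_middle (a point): centre of the mouth of the middle bore, on the plate's top face, 100 mm above the counter
- bore_right (a point): centre of the mouth of the right bore, on the plate's top face, 100 mm above the counter
- bush_left: brass bush, 20 mm diameter, 20 mm high, closed top, held tight by sprung liners in the left bore; origin at the centre of its underside, first 75 mm above the counter (top 5 mm below the plate's top). If it is the free one it slides at a steady 7 to 13 N and drops out when its top is about 26 mm below the plate's top
- bush_middle: the same brass bush in the middle bore; same origin and size. A clipped bush moves 1 mm as easily as a free one, then takes about 2.5 N more for each further mm
- bush_right: the same brass bush in the right bore; same origin and size. The liners of a bore leave an 18 mm gap once its bush is out
- pan (a point): centre of the pan's floor, under the middle bore, 5 mm above the counter
- holder: black plastic tool holder fixed to the counter, 64 by 64 mm and 50 mm high, on a 90 by 90 mm steel foot; origin at counter level under its centre, z up
- socket (a point): centre of the mouth of the holder's vertical hole, 50 mm above the counter; the hole is 18 mm wide with a chamfered mouth and 45 mm deep, so the drift's tip rests 5 mm above the counter
- drift: steel drift standing upright in the holder, 125 mm long, 0.15 to 0.3 kg: below a rod 14 mm in diameter and 75 mm long, above it a round grip 24 mm in diameter and 50 mm long. Origin at the centre of the rod's lower end (the tip); its z axis runs up along it to the grip, which spans z = 75 to 125 mm
- tin_low: bystander: low tin, 80 mm diameter, 36 mm high; origin at the centre of its underside
- tin_tall: bystander: tin, 72 mm diameter, 100 mm high; origin at the centre of its underside
- jar: bystander: jar, 72 mm diameter, 105 mm high; origin at the centre of its underside
- tub: bystander: clear tub, 120 mm diameter, 85 mm high; origin at the centre of its underside
- calculator: bystander: desk calculator 150 by 105 by 20 mm; origin at the centre of its underside
- screwdriver: bystander: screwdriver lying flat, 180 mm long; origin under it, near its middle
Not all that is in view belongs to the job. What is shaped like the drift but pink is not meant. Leave any yellow look-alike of the block alone.

How it is judged:
By the outcome, as a careful person would: the job done as asked, in the order asked, and still so for the second after the job is handed in, with the robot touching nothing.
It also fails if it takes over 72 s, if anything falls off the work surface, if the arm or the gripper's body presses on something with over 40 N, if the wrist force passes 120 N, or if a joint passes its speed limit or range.

ROBOT

A 6-joint arm with a two-finger parallel gripper is mounted at the origin on the work surface. World frame = base frame: x ahead of the robot, y to its left, z up, the work surface at z = 0. Lengths are in m, angles in rad, forces in N, time in s.
With the tool pointing down it reaches from about 0.35 to 0.775 m from the base axis. Payload 7.3 kg.
Tool frame: the origin (TCP) lies at the very end of the fingers, on their centre line; the grasp point (between the pads) lies 19 mm behind it; z points along the fingers, y is the line along which they close (so a half turn about z gives the same grasp; the last joint's range is limited). The gripper opens to 92 mm and grips with 3 to 60 N. Pads are 19 mm wide; open, the fingers measure 130 mm over their backs; the gripper's body (75 mm by 190 mm) begins 47 mm behind the grasp point.
Start: joints at [1.073, 0.342, 1.524, -0, 1.275, -0.146], TCP at [0.181, 0.493, 0.227] pointing down, gripper open.
Joint ranges: [-2.53, 2.53], [-0.77, 2.02], [0.04, 2.7], [-1, 4.14], [0.28, 2.66], [-3.11, 3.11]. Speed limits (rad/s): [2.57, 2.57, 3.14, 3.14, 3.14, 3.14].

INTERFACE

Orientations are given as [roll, pitch, yaw] about the fixed x, y, z axes, in that order (R = Rz(yaw) Ry(pitch) Rx(roll)).
In Python, from cell import robot gives the robot as it stands. The module is installed in compiled form; this text tells all that it offers.
- The arm moves only by the tool arm_command, never from a script. Its argument "moves" is a list of rows, each a list of 3 entries, a list of its own where there are three numbers: the shift along the tool's x, y, z in m, then the turn, a rotation vector about the tool's x, y, z in rad, then the finger opening in m, from 0 to 0.0918. In form: [[[dx, dy, dz], [ax, ay, az], claw], ...]. A call has exactly 5 rows; each row is the pose to reach, as a shift and turn from the pose commanded when the call began, along the tool's axes at that moment; what a row does not reach only later rows make up. A row lasts 1/10 s, in which the tool goes at most 50 mm and 8.59 degrees, less where a joint would pass 70% of its speed; a pose out of reach is approached as far as the arm can. A call with a gripper value outside its range is refused whole. The fingers move at their own pace and stop on an object; "squeeze" is the grip in N (left out, the last holds). Time passes only in rows, so rows that repeat a pose let the fingers close, or fill a call up. It gives the time, the measured TCP pose, the force, the opening and the grip force at its end, in the units of the state.
- robot.observe(): the state, without advancing time (a new reading comes with each control period).
- robot.read_camera(name): name is "scene" or "side" or "wrist"; returns the picture (400x640x3 uint8, red, green, blue); there is no depth.
- robot.camera_model(name): a dict with "fx", "fy", "cx", "cy" (pixels), "R" (3x3) and "t" (3): a world point X has camera coordinates R X + t. Camera axes: x right, y down, z forward; pixel columns grow to the right and rows downward; lengths in m; the calibration is good to about 2 mm. A picture is of the moment at which its call begins: read the wrist's pose just before it. camera_model takes no time and is no camera call; for the wrist camera it gives the pose at the moment of the call.
- robot.hand_in(): hands the job in; it is judged then, once.
The state is a dict: "time": time; "qpos": joint angles; "qvel": joint speeds; "joint_efforts": joint torques, N m; "tool_pos": TCP position; "tool_rot": TCP orientation; "contact_force": force on the tool from outside, world axes, zero at the start; "torque": the same for the moment, N m; "opening": finger opening in m; "grip_force": force on a finger pad.
Only numpy, scipy, OpenCV 4.12 (cv2) and the standard library are available. Lean on these libraries where they do the work, as an engineer would, in place of code of your own. Each camera call takes 0.05 s, during which the arm holds its last target. There are 200 camera calls.

## Working session

There is one attempt and no reset: what is moved stays moved. The work goes in short steps, Python scripts to look and compute and a tool call to move; the robot and the scene stay as the last step left them, time stands still between calls to the robot, and variables do not carry over. Pictures are saved under pics/ and viewed, at most 10 in all, crops included, and the job is handed in when it is done.

Besides the shell and the picture viewer there is one more tool, called as name(argument=value, ...) on one line, values as JSON. arm_command: Moves the arm, as the interface text tells. Its arguments: {"type":"object","properties":{"moves":{"type":"array"},"squeeze":{"type":"number"}},"required":["moves"]}

```bash
mkdir -p pics
python3 - <<'E'
from cell import robot
import cv2,numpy as np
s=robot.observe(); print({k:np.round(v,3) for k,v in s.items()})
for n in("scene","side"):
    im=robot.read_camera(n); cv2.imwrite(f"pics/{n}0.png",im[:,:,::-1])
    m=robot.camera_model(n); print(n,{k:np.round(v,3).tolist() for k,v in m.items()})
E
```

```text
{'time': np.float64(0.0), 'qpos': array([ 1.073,  0.343,  1.525, -0.   ,  1.275, -0.146]), 'qvel': array([ 0.   , -0.   , -0.001,  0.   ,  0.   , -0.001]), 'joint_efforts': array([  0.   , -43.125, -24.422,   0.072,   0.056,  -0.   ]), 'tool_pos': array([0.181, 0.493, 0.226]), 'tool_rot': array([-3.14, -0.  ,  2.79]), 'contact_force': array([-0.229, -0.608,  0.106]), 'torque': array([ 0.013, -0.012,  0.009]), 'grip_force': np.float64(0.0), 'opening': np.float64(0.092)}
scene {'fx': 445.418, 'fy': 445.418, 'cx': 313.202, 'cy': 201.102, 'R': [[0.591, 0.807, 0.012], [0.518, -0.368, -0.772], [-0.619, 0.462, -0.635]], 't': [-0.326, -0.215, 1.53]}
side {'fx': 520.114, 'fy': 520.114, 'cx': 320.397, 'cy': 200.274, 'R': [[-0.959, -0.283, 0.021], [-0.182, 0.555, -0.812], [0.218, -0.783, -0.583]], 't': [0.55, 0.19, 1.18]}
```

View pics/scene0.png

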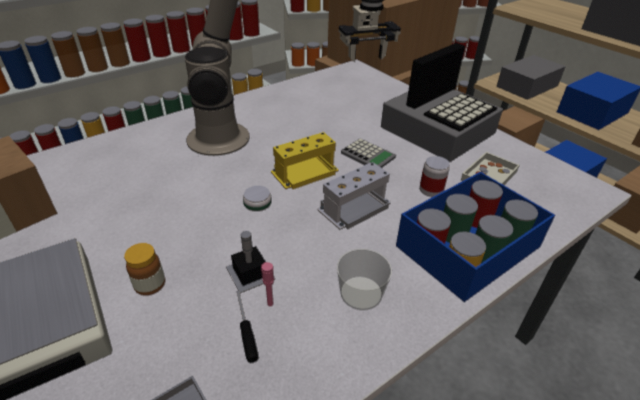

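View pics/side0.png

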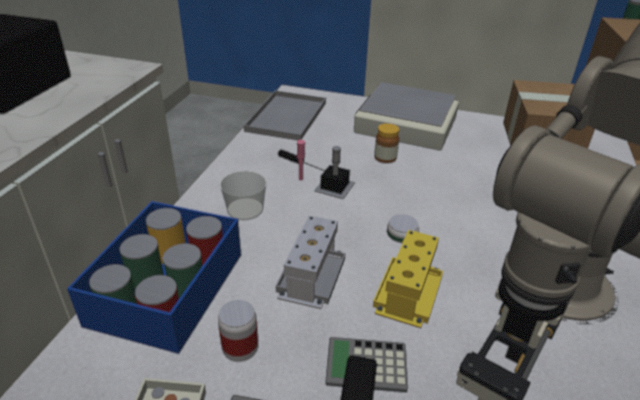

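The scene view shows the drift at (247,240) in its holder (247,265), and the grey block around (357,185) with the yellow look-alike to its left. In the side view the drift is at (337,155) and the grey block at (313,250).

```bash
cat > h.py <<'E'
from cell import robot
import cv2,numpy as np
from scipy.spatial.transform import Rotation as Ro
def ray(m,p):
    d=np.linalg.inv(m["R"])@np.array([(p[0]-m["cx"])/m["fx"],(p[1]-m["cy"])/m["fy"],1.]); return -np.array(m["R"]).T@m["t"],d
def onz(m,p,z):
    o,d=ray(m,p); return o+d*(z-o[2])/d[2]
def two(m1,p1,m2,p2):
    A=[];b=[]
    for m,p in((m1,p1),(m2,p2)):
        o,d=ray(m,p); d=d/np.linalg.norm(d); P=np.eye(3)-np.outer(d,d); A.append(P); b.append(P@o)
    return np.linalg.lstsq(np.vstack(A),np.hstack(b),rcond=None)[0]
def proj(m,X):
    c=np.array(m["R"])@X+m["t"]; return np.array([m["fx"]*c[0]/c[2]+m["cx"],m["fy"]*c[1]/c[2]+m["cy"]])
def toolshift(dw):
    s=robot.observe(); return Ro.from_euler("xyz",s["tool_rot"]).inv().apply(dw)
E
python3 - <<'E'
from h import *
a=robot.camera_model("scene");b=robot.camera_model("side")
print("drift",two(a,(246,234),b,(336,149)),onz(a,(246,234),.13),onz(b,(336,149),.13))
A=cv2.imread("pics/scene0.png");B=cv2.imread("pics/side0.png")
c=[cv2.resize(x,(400,300),interpolation=cv2.INTER_CUBIC) for x in (A[155:230,310:410],B[205:310,270:410][:, :],A[215:290,200:300],B[140:200,300:380])]
cv2.imwrite("pics/c1.png",np.vstack([np.hstack(c[:2]),np.hstack(c[2:])]))
E
```

```text
drift [ 0.59393766 -0.21451144  0.12588151] [ 0.59512761 -0.21694499  0.13      ] [ 0.59346139 -0.20457938  0.13      ]
```

View pics/c1.png

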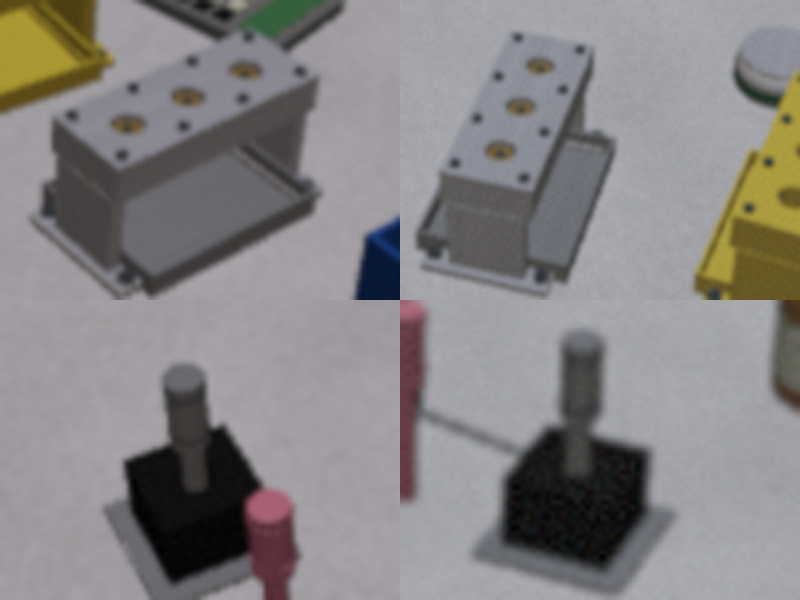

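The crop shows the block with three bores at scene crop (128,125),(187,97),(245,70) and side crop (500,150),(520,106),(540,66); drift tops at scene crop (183,380) and side crop (582,341).

Run:
```python
from h import *
a=robot.camera_model("scene");b=robot.camera_model("side")
for p,q in zip([(128,125),(187,97),(245,70)],[(100,150),(120,106),(140,66)]):
    p=(310+p[0]/4,155+p[1]/4);q=(270+q[0]/2.857,205+q[1]/2.857)
    print("bore",two(a,p,b,q),onz(a,p,.1),onz(b,q,.1))
p=(245.75,235);q=(336.4,148)
print("drift",two(a,p,b,q),onz(a,p,.13),onz(b,q,.13))
# pink + tin_low + screwdriver approx
print("pink top",two(a,(267.5,267),b,(300.7,142.5)))
print("tin_low",onz(a,(257,192),.036),onz(b,(404,222),.036))
print("tub",onz(a,(364,265),.085),onz(b,(244,185),.085))
s=robot.observe();m=robot.camera_model("wrist");R=Ro.from_euler("xyz",s["tool_rot"]).as_matrix()
C=-np.array(m["R"]).T@m["t"]; print("cam in tool",R.T@(C-s["tool_pos"]),"axes",np.round(R.T@np.array(m["R"]).T,3),m["fx"],np.round(R,3))
```

```text
bore [0.54482143 0.13296513 0.05949473] [0.55394025 0.09021934 0.1       ] [0.55048734 0.20021238 0.1       ]
bore [0.55140017 0.14454003 0.09732469] [0.55289735 0.1418032  0.1       ] [0.55121478 0.14844688 0.1       ]
bore [0.55696035 0.15725519 0.13242485] [0.55228661 0.19425735 0.1       ] [0.55056865 0.09745926 0.1       ]
drift [ 0.59494725 -0.21715582  0.12636727] [ 0.5975797  -0.21896184  0.13      ] [ 0.59382664 -0.2100847   0.13      ]
pink top [ 0.69870536 -0.22510007  0.12054679]
tin_low [ 0.37390992 -0.06534395  0.036     ] [ 0.377722   -0.06780972  0.036     ]
tub [ 0.78663644 -0.03578516  0.085     ] [ 0.787275   -0.02946256  0.085     ]
cam in tool [ 0.0851562  -0.00050624 -0.15762974] axes [[ 0.    -0.951 -0.309]
 [ 1.     0.     0.001]
 [-0.001 -0.309  0.951]] 281.46243784983136 [[-0.939  0.345 -0.001]
 [ 0.345  0.939 -0.001]
 [ 0.    -0.001 -1.   ]]
```

arm_command(moves=[[[-0.031, -0.013, 0], [0, 0, 0], 0.09], [[-0.062, -0.026, 0], [0, 0, 0], 0.09], [[-0.093, -0.039, 0], [0, 0, 0], 0.09], [[-0.124, -0.052, 0], [0, 0, 0], 0.09], [[-0.156, -0.066, 0], [0, 0, 0], 0.09]])

```text
time: 0.6
tool_pos: [0.3052, 0.3761, 0.2264]
tool_rot: [-3.141, -0.0, 2.79]
contact_force: [-0.1, 0.8, 0.3]
opening: 0.0901
grip_force: 0.0
```

arm_command(moves=[[[-0.031, -0.013, 0], [0, 0, 0], 0.09], [[-0.062, -0.026, 0], [0, 0, 0], 0.09], [[-0.093, -0.039, 0], [0, 0, 0], 0.09], [[-0.124, -0.052, 0], [0, 0, 0], 0.09], [[-0.156, -0.066, 0], [0, 0, 0], 0.09]])

```text
time: 1.1
tool_pos: [0.4289, 0.2604, 0.2264]
tool_rot: [-3.141, -0.001, 2.79]
contact_force: [0.4, 0.7, -0.8]
opening: 0.0903
grip_force: 0.0
```

arm_command(moves=[[[-0.04, -0.017, 0], [0, 0, -0.1], 0.09], [[-0.08, -0.034, 0], [0, 0, -0.2], 0.09], [[-0.12, -0.051, 0], [0, 0, -0.3], 0.09], [[-0.156, -0.066, 0], [0, 0, -0.351], 0.09], [[-0.156, -0.066, 0], [0, 0, -0.351], 0.09]])

```text
time: 1.6
tool_pos: [0.5547, 0.1421, 0.2257]
tool_rot: [-3.14, 0.0, 3.137]
contact_force: [-0.6, 1.1, -0.0]
opening: 0.0902
grip_force: 0.0
```

Run:
```python
from h import *
s=robot.observe(); m=robot.camera_model("wrist"); im=robot.read_camera("wrist"); cv2.imwrite("pics/w1.png",im[:,:,::-1])
print(s["time"],s["tool_pos"],s["tool_rot"])
np.save("w1.npy",m,allow_pickle=True)
for y in(.094,.145,.197):print(proj(m,np.array([.552,y,.1])))
```

```text
1.6 [0.55473013 0.14211471 0.22569323] [-3.14042186e+00  2.09756998e-04  3.13744718e+00]
[274.09232233 186.15722547]
[322.74810097 185.97910336]
[372.38473787 185.79739046]
```

View pics/w1.png

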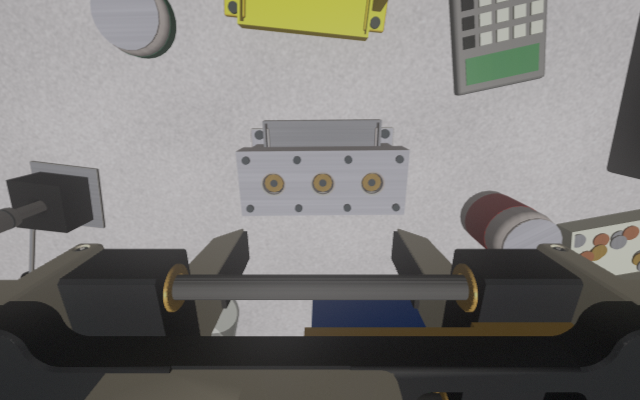

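The wrist view shows the grey block's bores at about (274,183), (323,183), (372,183), and the holder at (55,200).

Run:
```python
from h import *
m=np.load("w1.npy",allow_pickle=True).item(); im=cv2.imread("pics/w1.png"); hsv=cv2.cvtColor(im,cv2.COLOR_BGR2HSV)
k=cv2.inRange(hsv,(8,70,60),(28,255,255)); k[:165]=0;k[200:]=0;k[:,:255]=0;k[:,390:]=0
k=cv2.morphologyEx(k,cv2.MORPH_CLOSE,np.ones((5,5)))
n,l,st,c=cv2.connectedComponentsWithStats(k)
for i in range(1,n):
    if st[i,4]>30:
        x,y,w,h=st[i,:4]; cc=(x+w/2-.5,y+h/2-.5); print(st[i],c[i],onz(m,c[i],.095))
g=cv2.cvtColor(im,cv2.COLOR_BGR2GRAY)
k=(g<95).astype(np.uint8); k[:153]=0;k[213:]=0;k[:,:240]=0;k[:,408:]=0
n,l,st,c=cv2.connectedComponentsWithStats(k)
P=[]
for i in range(1,n):
    if 15<st[i,4]<150: P.append(onz(m,c[i],.1)); print(st[i],np.round(c[i],1),np.round(P[-1],4))
```

```text
[265 175  19  17 225] [273.65777778 182.76444444] [0.54970256 0.09288638 0.095     ]
[313 174  19  18 222] [322.3018018  182.19369369] [0.54927115 0.14457409 0.095     ]
[362 174  19  17 220] [371.13181818 181.75      ] [0.54898082 0.19639273 0.095     ]
[242 157   8   7  37] [245.6 160.2] [0.5244 0.0665 0.1   ]
[294 157   6   7  34] [296.5 159.7] [0.5241 0.1183 0.1   ]
[345 156   7   7  37] [347.8 159.2] [0.5237 0.1705 0.1   ]
[396 156   7   7  37] [399.1 158.8] [0.5236 0.2226 0.1   ]
[369 179   6   7  31] [371.4 182.3] [0.5482 0.1957 0.1   ]
[271 180   6   7  29] [273.5 182.9] [0.5485 0.0936 0.1   ]
[320 180   6   6  32] [322.5 182.5] [0.5482 0.1447 0.1   ]
[247 205   7   7  34] [249.9 208. ] [0.5764 0.0667 0.1   ]
[296 205   6   7  33] [298.4 207.8] [0.5763 0.1188 0.1   ]
[344 204   6   7  31] [346.7 207.1] [0.5757 0.1707 0.1   ]
[393 204   6   7  33] [395.5 206.9] [0.5757 0.223  0.1   ]
```

arm_command(moves=[[[-0.004, -0.036, -0.003], [0, 0, 0], 0.09], [[-0.008, -0.072, -0.006], [0, 0, 0], 0.09], [[-0.012, -0.108, -0.01], [0, 0, 0], 0.09], [[-0.016, -0.144, -0.014], [0, 0, 0], 0.09], [[-0.02, -0.18, -0.014], [0, 0, 0], 0.09]])

```text
time: 2.15
tool_pos: [0.5714, -0.0343, 0.2412]
tool_rot: [3.141, 0.0, -3.142]
contact_force: [0.5, 0.2, -0.0]
opening: 0.0899
grip_force: 0.0
```

arm_command(moves=[[[-0.005, -0.04, 0], [0, 0, 0], 0.09], [[-0.01, -0.08, 0], [0, 0, 0], 0.09], [[-0.015, -0.13, 0], [0, 0, 0], 0.09], [[-0.02, -0.177, 0], [0, 0, 0], 0.09], [[-0.02, -0.177, 0], [0, 0, 0], 0.09]])

```text
time: 2.65
tool_pos: [0.5912, -0.2157, 0.2397]
tool_rot: [-3.14, -0.001, 3.136]
contact_force: [-0.5, -0.2, -0.0]
opening: 0.09
grip_force: 0.0
```

Run:
```python
from h import *
s=robot.observe(); m=robot.camera_model("wrist"); im=robot.read_camera("wrist"); cv2.imwrite("pics/w2.png",im[:,:,::-1])
print(s["time"],s["tool_pos"],s["tool_rot"])
np.save("w2.npy",m,allow_pickle=True)
for z in(.13,.05):print(proj(m,np.array([.594,-.215,z])))
```

```text
2.65 [ 0.59117896 -0.21567142  0.23966798] [-3.14049902e+00 -1.02694126e-03  3.13559975e+00]
[320.72013201 195.90903024]
[320.57283616 176.23827011]
```

View pics/w2.png

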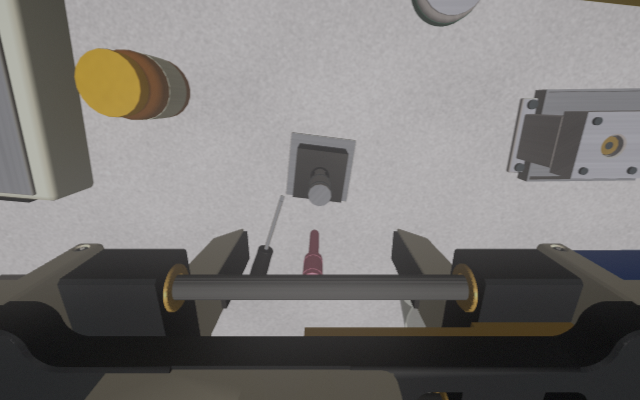

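The drift's round top is at about (319,195) on the black holder (321,172), and the pink look-alike is at (314,262).

Run:
```python
from h import *
m=np.load("w2.npy",allow_pickle=True).item(); im=cv2.imread("pics/w2.png"); g=cv2.cvtColor(im,cv2.COLOR_BGR2GRAY)
k=(g<75).astype(np.uint8); k[:140]=0;k[215:]=0;k[:,:280]=0;k[:,365:]=0
c=max(cv2.findContours(k,cv2.RETR_EXTERNAL,cv2.CHAIN_APPROX_NONE)[0],key=cv2.contourArea)
r=cv2.minAreaRect(cv2.convexHull(c)); print(r, cv2.approxPolyDP(cv2.convexHull(c),4,True).reshape(-1,2).tolist())
u=cv2.resize(g[175:215,295:345],None,fx=8,fy=8,interpolation=cv2.INTER_CUBIC)
for R in cv2.HoughCircles(u,cv2.HOUGH_GRADIENT,1,200,param1=80,param2=15,minRadius=70,maxRadius=120)[0][:3]:
    p=(295+(R[0]+.5)/8-.5,175+(R[1]+.5)/8-.5); print("top",p,R[2]/8,onz(m,p,.13),"exp r",m["fx"]*.012/(m["R"]@np.array([.594,-.215,.13])+m["t"])[2])
for p in cv2.approxPolyDP(cv2.convexHull(c),4,True).reshape(-1,2): print(onz(m,p,.05))
cv2.imwrite("pics/u.png",u)
```

```text
((307.9230651855469, 180.1154022216797), (23.74534797668457, 41.97477340698242), 47.72631072998047) [[328, 171], [329, 177], [307, 197], [294, 196], [297, 174], [315, 167]]Traceback (most recent call last):
  File "<stdin>", line 7, in <module>
TypeError: 'NoneType' object is not subscriptable
```

Run:
```python
from h import *
m=np.load("w2.npy",allow_pickle=True).item(); im=cv2.imread("pics/w2.png"); g=cv2.cvtColor(im,cv2.COLOR_BGR2GRAY)
print(g[180:212,300:340:2])
```

```text
[[ 74  75  74  74  74  78  79  81  80  81  82  82  81  80  79  75  75  76
   76  77]
 [ 75  74  72  74  74  77  79  81  75  75  74  76  80  80  81  75  76  75
   76  76]
 [ 72  74  74  73  75  78  80  76  79  82  81  80  74  81  80  78  76  75
   75  76]
 [ 73  73  74  73  74  78  75  79  81  80  80  81  80  76  80  79  75  77
   75  75]
 [ 73  74  73  73  74  76  79  81  84  93 103  89  80  79  78  78  75  75
   74  76]
 [ 71  72  73  74  73  76  81  98 121 124 124 124  99  81  77  78  74  73
   75  76]
 [ 73  73  72  72  73  76  87 122 126 126 128 130 127 105  81  76  75  75
   76  75]
 [ 74  72  72  72  74  79 112 127 128 126 129 130 129 124  87  77  74  73
   75  76]
 [ 73  73  72  72  74  99 126 128 126 126 130 131 128 130 103  76  74  76
   74  75]
 [ 73  72  72  71  76 114 128 127 127 129 131 129 129 132 122  77  74  73
   73  75]
 [ 73  72  72  71  79 123 128 127 127 130 130 129 130 132 129  92  74  73
   73  74]
 [ 73  73  72  72  84 126 127 125 129 131 130 129 132 132 130 107  76  73
   74  74]
 [ 72  72  72  72  96 128 126 127 130 131 129 130 132 131 129 112  75  74
   74 
[... 920 characters left out ...]
 171 172
  175 172]
 [177 174 171 175 176 173 168 142 129 130 131 132 135 165 171 173 174 173
  175 178]
 [178 175 170 171 174 172 171 169 150 132 131 147 159 173 175 174 171 174
  175 178]
 [175 175 172 171 173 173 172 175 170 165 169 168 171 174 176 173 171 176
  174 174]
 [173 174 173 173 172 172 171 174 173 174 173 170 172 175 175 171 172 178
  176 170]
 [172 173 171 173 172 171 171 172 174 176 172 171 171 175 174 171 173 174
  174 173]
 [173 173 169 171 171 171 170 171 174 175 171 171 170 176 174 172 171 173
  174 175]
 [175 172 167 171 172 170 171 172 172 173 171 170 172 176 175 172 169 172
  178 176]
 [177 172 168 169 171 170 173 174 173 173 173 173 175 175 173 173 169 172
  177 176]]
```

Run:
```python
from h import *
m=np.load("w2.npy",allow_pickle=True).item(); im=cv2.imread("pics/w2.png"); g=cv2.cvtColor(im,cv2.COLOR_BGR2GRAY)
k=cv2.inRange(g,105,150); M=np.zeros_like(k);M[183:208,305:334]=k[183:208,305:334]
M=cv2.morphologyEx(M,cv2.MORPH_OPEN,np.ones((5,5)))
c=max(cv2.findContours(M,cv2.RETR_EXTERNAL,cv2.CHAIN_APPROX_NONE)[0],key=cv2.contourArea)
print(cv2.fitEllipse(c),cv2.minEnclosingCircle(c)); p=cv2.fitEllipse(c)[0]
X=onz(m,p,.13); print("top",X)
print("tool shift xyz to TCP z .086+",toolshift(np.array([X[0],X[1],.086])-robot.observe()["tool_pos"]))
d=g[140:160,290:355:4]; print(d[:, :])
```

```text
((319.3844299316406, 194.9173126220703), (20.664508819580078, 21.801321029663086), 90.40375518798828) ((319.5, 195.0), 11.236202239990234)
top [ 0.59294949 -0.21632921  0.13      ]
tool shift xyz to TCP z .086+ [-0.00203556 -0.00368944  0.15376099]
[[158 130 128 128 129 131 131 133 131 132 131 130 130 130 129 133 131]
 [153 131 131 130 128 129 130 131 132 132 132 132 132 131 129 130 129]
 [151 130 131 130 130 130 127 128 130 130 132 132 132 132 132 131 131]
 [153 129 128  90 125 129 129 129 128 128 129 131 132 132 132 132 135]
 [148 130 120  65  76  88 125 130 129 129 129 129 129 131 133 132 133]
 [146 131 107  62  62  65  74  89 125 129 129 129 130 128 130 132 136]
 [148 132  89  61  63  63  62  64  73  88 120 129 130 129 129 130 137]
 [144 133  70  63  62  62  61  61  62  64  74  87 121 130 130 130 139]
 [143 134  77  65  63  62  61  61  60  62  61  64  73  88 126 130 138]
 [145 133  80  78  75  66  61  60  60  62  62  63  62  64 113 130 145]
 [136 132  80  80  78  78  75  65  62  61  62  63  62  62 100 128 146]
 [136 131  79  79  79  79  78  78  75  64  61  61  61  63  75 130 149]
 [137 131  80  78  78  78  79  78  79  79  77  67  62  62  64 131 154]
 [134 131  78  79  78  79  78  80  80  80  79  78  76  67  63 129 156]
 [134 129  78  79  78  80  79  79  79  79  80  80  81  80  78 130 161]
 [134 130  79  78  77  77  78  77  78  78  80  79  80  82  82 133 162]
 [135 132  78  78  79  77  78  77  79  77  80  80  80  82  82 130 163]
 [134 133  76  78  77  77  77  78  77  80  80  80  79  81  81 128 168]
 [134 132  77  77  77  78  77  77  78  78  79  79  80  79  81 128 170]
 [132 131  77  76  76  77  78  77  78  77  78  79  78  81  80 130 171]]
```

arm_command(moves=[[[-0.002, -0.0035, 0.02], [0, 0, 0], 0.09], [[-0.002, -0.0035, 0.04], [0, 0, 0], 0.06], [[-0.002, -0.0035, 0.06], [0, 0, 0], 0.06], [[-0.002, -0.0035, 0.08], [0, 0, 0], 0.06], [[-0.002, -0.0035, 0.09], [0, 0, 0], 0.06]])

```text
time: 3.2
tool_pos: [0.5929, -0.212, 0.1489]
tool_rot: [3.139, -0.003, -3.141]
contact_force: [0.0, 0.8, 0.3]
opening: 0.0632
grip_force: 0.0
```

Run:
```python
from h import *
s=robot.observe();im=robot.read_camera("wrist");s2=robot.observe();print(s["time"],s["tool_pos"],s2["tool_pos"],s2["tool_rot"],s2["opening"])
```

```text
3.2 [ 0.59289308 -0.21197063  0.148932  ] [ 0.5925861  -0.21213177  0.14796582] [ 3.13894068 -0.00416094 -3.14068492] 0.0609209945380846
```

arm_command(moves=[[[0, 0, 0], [0, 0, 0], 0.06], [[0, 0, 0], [0, 0, 0], 0.06], [[0, 0, 0], [0, 0, 0], 0.06], [[0, 0, 0], [0, 0, 0], 0.06], [[0, 0, 0], [0, 0, 0], 0.06]])

```text
time: 3.75
tool_pos: [0.5939, -0.2149, 0.1512]
tool_rot: [-3.141, 0.001, 3.141]
contact_force: [-0.5, 1.0, 0.3]
opening: 0.06
grip_force: 0.0
```

Run:
```python
from h import *
for i in range(6):
    s=robot.observe();print(s["time"],s["tool_pos"],s["tool_rot"],s["qvel"][:3]); m=robot.camera_model("wrist");C=-np.array(m["R"]).T@m["t"];print(C);im=robot.read_camera("wrist")
    if i==5:
        g=cv2.cvtColor(im,cv2.COLOR_RGB2GRAY); cv2.imwrite("pics/w3.png",im[:,:,::-1]); np.save("w3.npy",m,allow_pickle=True)
```

```text
3.75 [ 0.59388058 -0.21491571  0.15121764] [-3.14132875e+00  7.99887379e-04  3.14066009e+00] [-0.00110467  0.0046633   0.00344266]
[ 0.50846912 -0.21499121  0.30878239]
3.8 [ 0.59381461 -0.21493492  0.1510933 ] [-3.14138420e+00  5.87880677e-04  3.14062810e+00] [0.00170634 0.00191303 0.00443376]
[ 0.50844218 -0.21499869  0.30864492]
3.85 [ 0.59376107 -0.21490359  0.15093604] [-3.14151826e+00  3.69629324e-04  3.14064250e+00] [-0.0010102   0.00121975  0.00126222]
[ 0.5084266  -0.21499842  0.30853473]
3.9 [ 0.59372839 -0.21487352  0.15083549] [3.14158923e+00 1.99385707e-04 3.14067784e+00] [-0.00030996  0.00288367  0.00256734]
[ 0.50841949 -0.21499315  0.30845075]
3.95 [ 0.59371526 -0.21488035  0.15078155] [3.14152997e+00 1.41515101e-04 3.14060587e+00] [-0.00060612  0.00140246 -0.00135187]
[ 0.50841806 -0.21498499  0.30838963]
4.0 [ 0.59368754 -0.21484975  0.15069779] [ 3.14148985e+00 -9.73513637e-06  3.14068566e+00] [-0.00090721  0.00038374  0.0015313 ]
[ 0.50842014 -0.21497541  0.30834758]
```

View pics/w3.png

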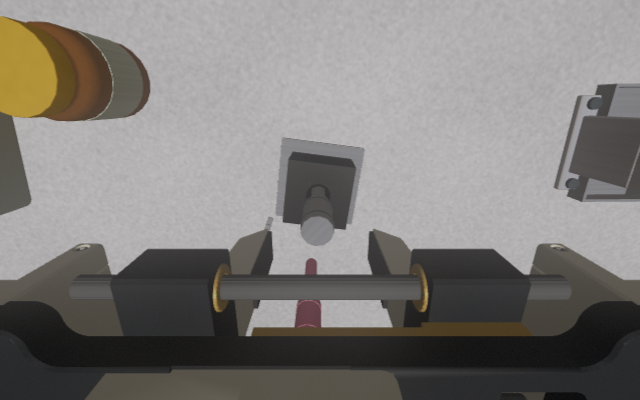

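The drift top is at about (317,231) between the fingers, well clear of them; the pink one is beyond at (308,300).

Run:
```python
from h import *
m=np.load("w3.npy",allow_pickle=True).item(); g=cv2.imread("pics/w3.png",0)
k=cv2.inRange(g,105,150); M=np.zeros_like(k);M[214:248,298:337]=k[214:248,298:337]
M=cv2.morphologyEx(M,cv2.MORPH_OPEN,np.ones((5,5)))
c=max(cv2.findContours(M,cv2.RETR_EXTERNAL,cv2.CHAIN_APPROX_NONE)[0],key=cv2.contourArea)
e=cv2.fitEllipse(c);print(e,cv2.minEnclosingCircle(c)); X=onz(m,e[0],.13);print(X,X-robot.observe()["tool_pos"])
```

```text
((316.8345031738281, 230.70359802246094), (28.229520797729492, 32.08367919921875), 88.79391479492188) ((316.890625, 231.0), 16.38643455505371)
[ 0.59275516 -0.21702891  0.13      ] [-0.00095861 -0.00218746 -0.0207077 ]
```

arm_command(moves=[[[0.001, -0.002, 0.013], [0, 0, 0], 0.06], [[0.001, -0.002, 0.026], [0, 0, 0], 0.06], [[0.001, -0.002, 0.039], [0, 0, 0], 0.06], [[0.001, -0.002, 0.052], [0, 0, 0], 0.06], [[0.001, -0.002, 0.065], [0, 0, 0], 0.06]])

```text
time: 4.55
tool_pos: [0.5924, -0.2166, 0.084]
tool_rot: [3.141, -0.001, 3.141]
contact_force: [0.1, -0.5, 0.9]
opening: 0.0597
grip_force: 0.0
```

arm_command(moves=[[[0, 0, 0], [0, 0, 0], 0.06], [[0, 0, 0], [0, 0, 0], 0.06], [[0, 0, 0], [0, 0, 0], 0.06], [[0, 0, 0], [0, 0, 0], 0.035], [[0, 0, 0], [0, 0, 0], 0.035]], squeeze=10)

```text
time: 5.05
tool_pos: [0.593, -0.2169, 0.0864]
tool_rot: [-3.141, 0.001, 3.141]
contact_force: [-0.4, 0.5, -0.1]
opening: 0.0483
grip_force: 0.0
```

arm_command(moves=[[[0, 0, 0], [0, 0, 0], 0.03], [[0, 0, 0], [0, 0, 0], 0.025], [[0, 0, 0], [0, 0, 0], 0.02], [[0, 0, 0], [0, 0, 0], 0.015], [[0, 0, 0], [0, 0, 0], 0.01]])

```text
time: 5.55
tool_pos: [0.5928, -0.2169, 0.0858]
tool_rot: [-3.141, 0.0, 3.141]
contact_force: [-0.9, -0.7, 1.0]
opening: 0.0236
grip_force: 10.0
```

arm_command(moves=[[[0, 0, 0], [0, 0, 0], 0.0], [[0, 0, 0], [0, 0, 0], 0.0], [[0, 0, -0.01], [0, 0, 0], 0.0], [[0, 0, -0.02], [0, 0, 0], 0.0], [[0, 0, -0.03], [0, 0, 0], 0.0]], squeeze=60)

```text
time: 6.05
tool_pos: [0.5928, -0.2168, 0.1167]
tool_rot: [3.142, 0.0, 3.141]
contact_force: [0.4, -1.2, -1.6]
opening: 0.0231
grip_force: 60.0
```

arm_command(moves=[[[0, 0, -0.02], [0, 0, 0], 0.0], [[0, 0, -0.04], [0, 0, 0], 0.0], [[0, 0, -0.06], [0, 0, 0], 0.0], [[0, 0, -0.08], [0, 0, 0], 0.0], [[0, 0, -0.1], [0, 0, 0], 0.0]])

```text
time: 6.55
tool_pos: [0.5927, -0.2167, 0.2175]
tool_rot: [-3.141, 0.001, 3.141]
contact_force: [-0.2, 0.5, -2.7]
opening: 0.0231
grip_force: 60.0
```

arm_command(moves=[[[0, 0, 0], [0, 0, 0], 0.0], [[0, 0, 0], [0, 0, 0], 0.0], [[0, 0, 0], [0, 0, 0], 0.0], [[0, 0, 0], [0, 0, 0], 0.0], [[0, 0, 0], [0, 0, 0], 0.0]])

```text
time: 7.05
tool_pos: [0.5924, -0.2166, 0.2147]
tool_rot: [3.141, -0.001, 3.141]
contact_force: [-0.6, 0.2, -2.8]
opening: 0.0234
grip_force: 60.0
```

Run:
```python
from h import *
s=robot.observe();m=robot.camera_model("wrist");im=robot.read_camera("wrist");print(s)
cv2.imwrite("pics/w4.png",im[:,:,::-1]); np.save("w4.npy",m,allow_pickle=True)
p=s["tool_pos"]
for d in((0,-.081),(0,-.006),(0,.044)): print(proj(m,p+np.array([0,0,d[1]])))
```

```text
{'time': 7.05, 'qpos': array([-4.72059170e-01,  5.49055703e-01,  1.22423539e+00,  1.12420183e-04,
        1.36998817e+00, -2.04202307e+00]), 'qvel': array([-8.87803037e-04, -3.08290767e-03, -5.06996878e-03, -1.38643919e-03,
       -1.45203952e-04, -7.60141607e-05]), 'joint_efforts': array([ 8.34408944e-03, -5.59390998e+01, -2.61758655e+01, -6.60525332e-02,
        6.24703034e-02,  1.78118471e-04]), 'tool_pos': array([ 0.59241129, -0.21664003,  0.21472434]), 'tool_rot': array([ 3.14072885e+00, -1.45279365e-03,  3.14073834e+00]), 'contact_force': array([-0.61070664,  0.22921562, -2.83348736]), 'torque': array([0.03316341, 0.01573031, 0.06372489]), 'grip_force': 59.999037981033325, 'opening': 0.023359755937662544}
[319.83511419 202.92580144]
[319.99102309 241.86775416]
[320.18694748 290.80452607]
```

View pics/w4.png

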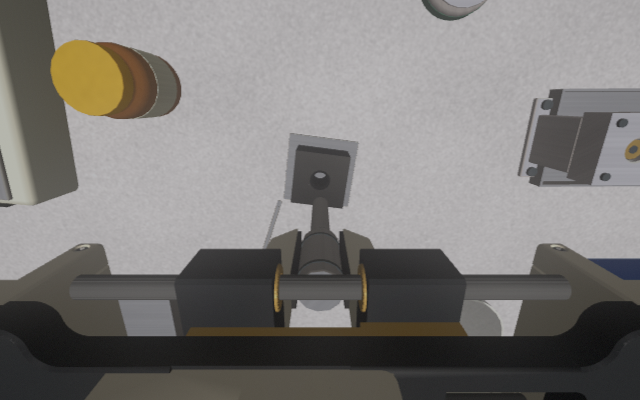

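The tip is at about (320,199), in line with the fingers, so the drift hangs vertical. The empty socket shows at (320,180).

Run:
```python
from h import *
m=np.load("w4.npy",allow_pickle=True).item(); g=cv2.imread("pics/w4.png",0)
print(g[168:192:1,306:336:2])
print(onz(m,(320,179.5),.05))
```

```text
[[ 75  75  76  75  74  74  75  75  75  75  75  75  75  76  76]
 [ 75  74  74  76  75  74  73  75  75  75  74  75  77  76  76]
 [ 74  75  74  75  75  75  66  67  73  76  75  75  77  74  75]
 [ 75  74  73  76  71  63  60  61  61  68  75  75  74  75  76]
 [ 74  74  74  74  62  58  87  86  64  59  70  75  75  76  76]
 [ 74  74  73  70  60 111 127 127 126  72  62  75  74  75  75]
 [ 74  74  72  63  75 127 129 129 129 116  58  70  74  75  75]
 [ 74  71  71  59  88 129 129 129 129 128  56  64  74  74  74]
 [ 73  73  68  59  60 122 129 129 129 105  56  59  74  76  75]
 [ 73  73  65  57  55  73 124 131 111  64  57  59  72  75  73]
 [ 73  71  62  58  55  56  68  70  65  55  53  57  68  74  74]
 [ 71  71  62  56  56  54  55  55  55  54  55  58  70  73  74]
 [ 71  72  60  56  55  55  55  56  56  55  55  57  69  73  74]
 [ 72  71  60  57  54  56  54  53  54  55  55  56  69  73  73]
 [ 72  71  61  56  56  56  53  56  56  55  56  58  71  73  72]
 [ 70  70  64  57  54  53  53  54  54  55  56  58  71  73  73]
 [ 70  77  67  58  57  55  56  53  54  54  57  59  71  72  72]
 [ 71  72  70  57  56  54  57  54  54  57  58  65  71  71  71]
 [ 70  69  71  62  58  57  55  55  55  58  57  69  71  72  72]
 [ 71  70  70  67  57  56  56  57  58  57  61  71  71  72  72]
 [ 70  69  69  69  61  58  56  56  56  59  69  70  71  72  70]
 [ 69  69  69  70  67  62  58  56  60  67  70  69  70  70  71]
 [ 68  68  68  68  68  68  67  69  69  69  70  70  69  71  70]
 [ 69  67  68  69  66  68  68  69  70  68  68  69  70  71  70]]
[ 0.59281481 -0.21633264  0.05      ]
```

arm_command(moves=[[[0.004, 0.032, 0], [0, 0, 0], 0.0], [[0.008, 0.064, 0], [0, 0, 0], 0.0], [[0.013, 0.096, 0], [0, 0, 0], 0.0], [[0.017, 0.128, 0], [0, 0, 0], 0.0], [[0.022, 0.16, 0], [0, 0, 0], 0.0]])

```text
time: 7.6
tool_pos: [0.5705, -0.0555, 0.2155]
tool_rot: [3.141, -0.0, 3.141]
contact_force: [0.7, 0.2, -2.9]
opening: 0.0231
grip_force: 60.0
```

arm_command(moves=[[[0.005, 0.035, 0], [0, 0, 0], 0.0], [[0.01, 0.07, 0], [0, 0, 0], 0.0], [[0.014, 0.105, 0], [0, 0, 0], 0.0], [[0.018, 0.13, 0], [0, 0, 0], 0.0], [[0.02, 0.149, 0], [0, 0, 0], 0.0]])

```text
time: 8.1
tool_pos: [0.5504, 0.0941, 0.2156]
tool_rot: [3.141, -0.0, -3.141]
contact_force: [-0.3, -1.0, -2.9]
opening: 0.0234
grip_force: 60.0
```

arm_command(moves=[[[0, 0, 0], [0, 0, 0], 0.0], [[0, 0, 0], [0, 0, 0], 0.0], [[0, 0, 0], [0, 0, 0], 0.0], [[0, 0, 0], [0, 0, 0], 0.0], [[0, 0, 0], [0, 0, 0], 0.0]])

```text
time: 8.6
tool_pos: [0.5511, 0.0914, 0.2157]
tool_rot: [-3.142, -0.0, 3.14]
contact_force: [0.1, -0.5, -2.6]
opening: 0.023
grip_force: 60.0
```

arm_command(moves=[[[0, 0, 0], [0, 0, 0], 0.0], [[0, 0, 0], [0, 0, 0], 0.0], [[0, 0, 0], [0, 0, 0], 0.0], [[0, 0, 0], [0, 0, 0], 0.0], [[0, 0, 0], [0, 0, 0], 0.0]])

```text
time: 9.1
tool_pos: [0.551, 0.0923, 0.2157]
tool_rot: [3.142, 0.0, 3.141]
contact_force: [0.2, -1.2, -2.0]
opening: 0.0234
grip_force: 60.0
```

Run:
```python
from h import *
s=robot.observe();m=robot.camera_model("wrist");im=robot.read_camera("wrist");print(s["tool_pos"],s["tool_rot"],s["contact_force"])
cv2.imwrite("pics/w5.png",im[:,:,::-1]); np.save("w5.npy",m,allow_pickle=True)
u=cv2.resize(im[140:260,260:420,::-1],None,fx=5,fy=5,interpolation=cv2.INTER_CUBIC)
cv2.imwrite("pics/u5.png",u)
print(proj(m,s["tool_pos"]-[0,0,.081]),proj(m,np.array([.5503,.0926,.1])))
```

```text
[0.55095097 0.0922706  0.21572343] [3.14151585e+00 3.55365376e-05 3.14090727e+00] [ 0.15850724 -1.15628605 -2.00360719]
[319.90864644 202.78031437] [320.20478015 190.67789811]
```

View pics/u5.png

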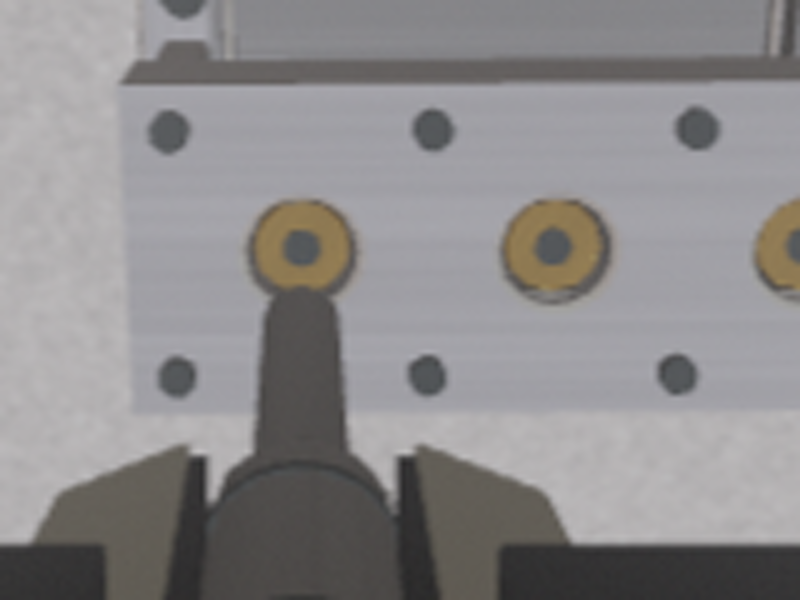

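Run:
```python
from h import *
m=np.load("w5.npy",allow_pickle=True).item(); g=cv2.imread("pics/w5.png",0); hs=cv2.cvtColor(cv2.imread("pics/w5.png"),cv2.COLOR_BGR2HSV)
print(g[174:206,320], g[189,304:338]); print(g[205,306:334])
p=robot.observe()["tool_pos"]-[0,0,.081]
for dx in(0,.001,.002):print(dx,proj(m,p+[dx-.007,0,0]))
mid=np.array([260+554/5-.4,140+250/5-.4]);print("mid bore",onz(m,mid,.1)); print("right",onz(m,(320,189.4),.1))
for q in[(169,131),(433,130),(698,128),(178,376),(428,375),(677,373)]: print(onz(m,(260+q[0]/5-.4,140+q[1]/5-.4),.1))
```

```text
[159 161 161 160 158 149 125 125 125 123 123 124  93  86  88  87  87  89
  87 111 122 123 123  90  83  83  82  82  81  82  81  82] [159 159 159 158 150 119  97 115 123 124 125 124 109  91  87  86  87  87
  87  91 114 123 122 124 126 111  92 130 153 158 159 158 158 158]
[158 158 158 159 158 158 125  78  80  79  80  81  81  81  82  82  80  82
  81  80  79 104 144 159 159 158 158 158]
0 [319.90327392 195.39671236]
0.001 [319.90389673 196.46031751]
0.002 [319.90451801 197.52131124]
mid bore [0.54919497 0.14357309 0.1       ]
right [0.54894206 0.09239244 0.1       ]
[0.52454515 0.06611645 0.1       ]
[0.52438126 0.11829385 0.1       ]
[0.52401654 0.17064622 0.1       ]
[0.57667638 0.06645214 0.1       ]
[0.5764976  0.11872435 0.1       ]
[0.57609372 0.17076237 0.1       ]
```

arm_command(moves=[[[0.0005, 0, 0.006], [0, 0, 0], 0.0], [[0.001, 0, 0.012], [0, 0, 0], 0.0], [[0.0015, 0.0003, 0.018], [0, 0, 0], 0.0], [[0.0015, 0.0003, 0.024], [0, 0, 0], 0.0], [[0.0015, 0.0003, 0.028], [0, 0, 0], 0.0]])

```text
time: 9.65
tool_pos: [0.5492, 0.0926, 0.1868]
tool_rot: [3.142, -0.001, 3.141]
contact_force: [-0.1, 0.6, -2.8]
opening: 0.0234
grip_force: 60.0
```

arm_command(moves=[[[0, 0, 0.001], [0, 0, 0], 0.0], [[0, 0, 0.002], [0, 0, 0], 0.0], [[0, 0, 0.004], [0, 0, 0], 0.0], [[0, 0, 0.005], [0, 0, 0], 0.0], [[0, 0, 0.006], [0, 0, 0], 0.0]])

```text
time: 10.15
tool_pos: [0.5495, 0.0926, 0.1817]
tool_rot: [3.142, 0.0, 3.141]
contact_force: [-0.7, -0.6, -1.2]
opening: 0.0232
grip_force: 60.0
```

arm_command(moves=[[[0, 0, 0], [0, 0, 0], 0.0], [[0, 0, 0], [0, 0, 0], 0.0], [[0, 0, 0.001], [0, 0, 0], 0.0], [[0, 0, 0.002], [0, 0, 0], 0.0], [[0, 0, 0.003], [0, 0, 0], 0.0]])

```text
time: 10.65
tool_pos: [0.5495, 0.0925, 0.1786]
tool_rot: [3.142, 0.0, 3.141]
contact_force: [0.0, -0.7, -3.0]
opening: 0.0232
grip_force: 60.0
```

arm_command(moves=[[[0, 0, 0.0005], [0, 0, 0], 0.0], [[0, 0, 0.001], [0, 0, 0], 0.0], [[0, 0, 0.0015], [0, 0, 0], 0.0], [[0, 0, 0.002], [0, 0, 0], 0.0], [[0, 0, 0.0025], [0, 0, 0], 0.0]])

```text
time: 11.15
tool_pos: [0.5495, 0.0926, 0.1762]
tool_rot: [3.141, 0.0, 3.141]
contact_force: [-0.8, -0.7, -2.8]
opening: 0.0229
grip_force: 60.0
```

arm_command(moves=[[[0, 0, 0.0003], [0, 0, 0], 0.0], [[0, 0, 0.0006], [0, 0, 0], 0.0], [[0, 0, 0.0009], [0, 0, 0], 0.0], [[0, 0, 0.0012], [0, 0, 0], 0.0], [[0, 0, 0.0015], [0, 0, 0], 0.0]])

```text
time: 11.65
tool_pos: [0.5499, 0.0926, 0.1756]
tool_rot: [3.141, 0.002, 3.141]
contact_force: [-1.3, -0.5, 6.2]
opening: 0.0231
grip_force: 60.0
```

arm_command(moves=[[[0, 0, 0.0002], [0, 0, 0], 0.0], [[0, 0, 0.0004], [0, 0, 0], 0.0], [[0, 0, 0.0006], [0, 0, 0], 0.0], [[0, 0, 0.0008], [0, 0, 0], 0.0], [[0, 0, 0.001], [0, 0, 0], 0.0]])

```text
time: 12.15
tool_pos: [0.5503, 0.0925, 0.1756]
tool_rot: [3.141, 0.003, 3.141]
contact_force: [-1.9, 0.6, 10.8]
opening: 0.0231
grip_force: 60.0
```

arm_command(moves=[[[0, 0, 0.0002], [0, 0, 0], 0.0], [[0, 0, 0.0004], [0, 0, 0], 0.0], [[0, 0, 0.0006], [0, 0, 0], 0.0], [[0, 0, 0.0008], [0, 0, 0], 0.0], [[0, 0, 0.001], [0, 0, 0], 0.0]])

```text
time: 12.65
tool_pos: [0.5503, 0.0926, 0.1746]
tool_rot: [3.141, 0.003, 3.141]
contact_force: [-1.7, -1.2, 11.4]
opening: 0.023
grip_force: 60.0
```

arm_command(moves=[[[0, 0, 0.0002], [0, 0, 0], 0.0], [[0, 0, 0.0004], [0, 0, 0], 0.0], [[0, 0, 0.0006], [0, 0, 0], 0.0], [[0, 0, 0.0008], [0, 0, 0], 0.0], [[0, 0, 0.001], [0, 0, 0], 0.0]])

```text
time: 13.15
tool_pos: [0.5503, 0.0926, 0.1739]
tool_rot: [3.141, 0.004, 3.141]
contact_force: [-2.4, -1.2, 11.0]
opening: 0.0233
grip_force: 60.0
```

arm_command(moves=[[[0, 0, 0.0001], [0, 0, 0], 0.0], [[0, 0, 0.0002], [0, 0, 0], 0.0], [[0, 0, 0.0003], [0, 0, 0], 0.0], [[0, 0, 0.0004], [0, 0, 0], 0.0], [[0, 0, 0.0005], [0, 0, 0], 0.0]])

```text
time: 13.65
tool_pos: [0.5504, 0.0926, 0.1737]
tool_rot: [3.141, 0.004, 3.141]
contact_force: [-3.3, 0.2, 11.8]
opening: 0.023
grip_force: 60.0
```

arm_command(moves=[[[0, 0, 0.0002], [0, 0, 0], 0.0], [[0, 0, 0.0004], [0, 0, 0], 0.0], [[0, 0, 0.0006], [0, 0, 0], 0.0], [[0, 0, 0.0008], [0, 0, 0], 0.0], [[0, 0, 0.001], [0, 0, 0], 0.0]])

```text
time: 14.15
tool_pos: [0.5504, 0.0926, 0.1728]
tool_rot: [3.141, 0.004, 3.141]
contact_force: [-2.4, -0.7, 15.3]
opening: 0.023
grip_force: 60.0
```

arm_command(moves=[[[0, 0, 0.0001], [0, 0, 0], 0.0], [[0, 0, 0.0002], [0, 0, 0], 0.0], [[0, 0, 0.0003], [0, 0, 0], 0.0], [[0, 0, 0.0004], [0, 0, 0], 0.0], [[0, 0, 0.0005], [0, 0, 0], 0.0]])

```text
time: 14.65
tool_pos: [0.5505, 0.0926, 0.1726]
tool_rot: [3.141, 0.004, 3.141]
contact_force: [-4.5, 0.1, 16.6]
opening: 0.0236
grip_force: 60.0
```

Force rises about 2.5 N/mm here, so this bush is clipped. I'm backing off and moving to the middle bore.

arm_command(moves=[[[0, 0, -0.004], [0, 0, 0], 0.0], [[0, 0, -0.01], [0, 0, 0], 0.0], [[0, 0, -0.018], [0, 0, 0], 0.0], [[0, 0, -0.028], [0, 0, 0], 0.0], [[0, 0, -0.036], [0, 0, 0], 0.0]])

```text
time: 15.15
tool_pos: [0.5497, 0.0926, 0.2066]
tool_rot: [3.141, 0.001, 3.141]
contact_force: [0.8, -0.9, -1.8]
opening: 0.0231
grip_force: 60.0
```

arm_command(moves=[[[0, 0.003, 0], [0, 0, 0], 0.0], [[0, 0.015, 0], [0, 0, 0], 0.0], [[0, 0.03, 0], [0, 0, 0], 0.0], [[0, 0.045, 0], [0, 0, 0], 0.0], [[0, 0.052, 0], [0, 0, 0], 0.0]])

```text
time: 15.65
tool_pos: [0.5492, 0.1468, 0.2053]
tool_rot: [3.141, -0.001, -3.141]
contact_force: [-0.1, 0.7, -2.4]
opening: 0.023
grip_force: 60.0
```

arm_command(moves=[[[0, 0, 0], [0, 0, 0], 0.0], [[0, 0, 0], [0, 0, 0], 0.0], [[0, 0, 0], [0, 0, 0], 0.0], [[0, 0, 0], [0, 0, 0], 0.0], [[0, 0, 0], [0, 0, 0], 0.0]])

```text
time: 16.15
tool_pos: [0.5496, 0.1441, 0.2058]
tool_rot: [-3.142, 0.0, 3.14]
contact_force: [-0.0, 0.1, -2.7]
opening: 0.0233
grip_force: 60.0
```

Run:
```python
from h import *
s=robot.observe();m=robot.camera_model("wrist");im=robot.read_camera("wrist");print(s["time"],s["tool_pos"],s["tool_rot"],s["contact_force"])
g=cv2.cvtColor(im,cv2.COLOR_RGB2GRAY)
p=s["tool_pos"]-[0,0,.081]
for dx in(0,.001,.002):print(dx,proj(m,p+[dx-.007,0,0]))
r=int(proj(m,p)[1]); print(r-14,g[r-14:r+6,320]); print(g[r+3,306:334]); cv2.imwrite("pics/w6.png",im[:,:,::-1])
```

```text
16.15 [0.54955785 0.1440785  0.20576888] [-3.14156937e+00  6.40427987e-05  3.14018409e+00] [-0.01551345  0.10083196 -2.71230001]
0 [319.86599927 195.37852991]
0.001 [319.86749256 196.44216669]
0.002 [319.86898219 197.5031916 ]
188 [124 115  91  87  86  86  86  86  86  82  82  82  82  82  82  82  81  80
  81  81]
[162 163 162 162 162 162 128  77  78  80  82  82  81  81  80  81  81  82
  80  80  80 106 147 162 162 162 163 162]
```

arm_command(moves=[[[0, 0, 0.005], [0, 0, 0], 0.0], [[0, 0, 0.012], [0, 0, 0], 0.0], [[0, 0, 0.018], [0, 0, 0], 0.0], [[0, 0, 0.023], [0, 0, 0], 0.0], [[0, 0, 0.025], [0, 0, 0], 0.0]])

```text
time: 16.7
tool_pos: [0.5491, 0.1445, 0.1798]
tool_rot: [-3.141, -0.001, 3.141]
contact_force: [-0.3, -0.3, -1.5]
opening: 0.0231
grip_force: 60.0
```

arm_command(moves=[[[0, 0, 0.001], [0, 0, 0], 0.0], [[0, 0, 0.002], [0, 0, 0], 0.0], [[0, 0, 0.003], [0, 0, 0], 0.0], [[0, 0, 0.0035], [0, 0, 0], 0.0], [[0, 0, 0.004], [0, 0, 0], 0.0]])

```text
time: 17.2
tool_pos: [0.5496, 0.1445, 0.1768]
tool_rot: [3.141, 0.0, 3.141]
contact_force: [-0.1, 0.2, -2.8]
opening: 0.0232
grip_force: 60.0
```

arm_command(moves=[[[0, 0, 0.0004], [0, 0, 0], 0.0], [[0, 0, 0.0008], [0, 0, 0], 0.0], [[0, 0, 0.0012], [0, 0, 0], 0.0], [[0, 0, 0.0016], [0, 0, 0], 0.0], [[0, 0, 0.002], [0, 0, 0], 0.0]])

```text
time: 17.7
tool_pos: [0.55, 0.1446, 0.1757]
tool_rot: [3.141, 0.002, 3.141]
contact_force: [-0.5, -0.1, 6.0]
opening: 0.023
grip_force: 60.0
```

arm_command(moves=[[[0, 0, 0.0002], [0, 0, 0], 0.0], [[0, 0, 0.0004], [0, 0, 0], 0.0], [[0, 0, 0.0006], [0, 0, 0], 0.0], [[0, 0, 0.0008], [0, 0, 0], 0.0], [[0, 0, 0.001], [0, 0, 0], 0.0]])

```text
time: 18.2
tool_pos: [0.5503, 0.1446, 0.1755]
tool_rot: [3.141, 0.003, 3.141]
contact_force: [-1.9, -0.1, 11.4]
opening: 0.0233
grip_force: 60.0
```

arm_command(moves=[[[0, 0, 0.0002], [0, 0, 0], 0.0], [[0, 0, 0.0004], [0, 0, 0], 0.0], [[0, 0, 0.0006], [0, 0, 0], 0.0], [[0, 0, 0.0008], [0, 0, 0], 0.0], [[0, 0, 0.001], [0, 0, 0], 0.0]])

```text
time: 18.7
tool_pos: [0.5503, 0.1446, 0.1749]
tool_rot: [3.141, 0.004, 3.141]
contact_force: [-1.9, -0.3, 11.3]
opening: 0.0233
grip_force: 60.0
```

arm_command(moves=[[[0, 0, 0.0002], [0, 0, 0], 0.0], [[0, 0, 0.0004], [0, 0, 0], 0.0], [[0, 0, 0.0006], [0, 0, 0], 0.0], [[0, 0, 0.0008], [0, 0, 0], 0.0], [[0, 0, 0.001], [0, 0, 0], 0.0]])

```text
time: 19.2
tool_pos: [0.5503, 0.1446, 0.1738]
tool_rot: [3.141, 0.003, 3.141]
contact_force: [-2.7, -0.6, 11.6]
opening: 0.023
grip_force: 60.0
```

arm_command(moves=[[[0, 0, 0.0002], [0, 0, 0], 0.0], [[0, 0, 0.0004], [0, 0, 0], 0.0], [[0, 0, 0.0006], [0, 0, 0], 0.0], [[0, 0, 0.0008], [0, 0, 0], 0.0], [[0, 0, 0.001], [0, 0, 0], 0.0]])

```text
time: 19.7
tool_pos: [0.5503, 0.1447, 0.1728]
tool_rot: [3.141, 0.004, 3.141]
contact_force: [-2.7, -0.1, 11.6]
opening: 0.0233
grip_force: 60.0
```

arm_command(moves=[[[0, 0, 0.0002], [0, 0, 0], 0.0], [[0, 0, 0.0004], [0, 0, 0], 0.0], [[0, 0, 0.0006], [0, 0, 0], 0.0], [[0, 0, 0.0008], [0, 0, 0], 0.0], [[0, 0, 0.001], [0, 0, 0], 0.0]])

```text
time: 20.2
tool_pos: [0.5504, 0.1447, 0.1718]
tool_rot: [3.141, 0.004, 3.141]
contact_force: [-2.4, -1.4, 10.6]
opening: 0.0232
grip_force: 60.0
```

arm_command(moves=[[[0, 0, 0.0002], [0, 0, 0], 0.0], [[0, 0, 0.0004], [0, 0, 0], 0.0], [[0, 0, 0.0006], [0, 0, 0], 0.0], [[0, 0, 0.0008], [0, 0, 0], 0.0], [[0, 0, 0.001], [0, 0, 0], 0.0]])

```text
time: 20.7
tool_pos: [0.5503, 0.1447, 0.1708]
tool_rot: [3.141, 0.003, 3.141]
contact_force: [-1.9, -1.2, 12.3]
opening: 0.0232
grip_force: 60.0
```

Steady force: the middle bush is free. Pressing on.

arm_command(moves=[[[0, 0, 0.0004], [0, 0, 0], 0.0], [[0, 0, 0.0008], [0, 0, 0], 0.0], [[0, 0, 0.0012], [0, 0, 0], 0.0], [[0, 0, 0.0016], [0, 0, 0], 0.0], [[0, 0, 0.002], [0, 0, 0], 0.0]])

```text
time: 21.2
tool_pos: [0.5503, 0.1447, 0.1687]
tool_rot: [3.141, 0.003, 3.141]
contact_force: [-0.6, -0.6, 10.4]
opening: 0.0232
grip_force: 60.0
```

arm_command(moves=[[[0, 0, 0.0005], [0, 0, 0], 0.0], [[0, 0, 0.001], [0, 0, 0], 0.0], [[0, 0, 0.0015], [0, 0, 0], 0.0], [[0, 0, 0.002], [0, 0, 0], 0.0], [[0, 0, 0.0025], [0, 0, 0], 0.0]])

```text
time: 21.7
tool_pos: [0.5503, 0.1447, 0.1662]
tool_rot: [3.141, 0.003, 3.141]
contact_force: [-2.5, -0.3, 10.0]
opening: 0.0228
grip_force: 60.0
```

arm_command(moves=[[[0, 0, 0.0005], [0, 0, 0], 0.0], [[0, 0, 0.001], [0, 0, 0], 0.0], [[0, 0, 0.0015], [0, 0, 0], 0.0], [[0, 0, 0.002], [0, 0, 0], 0.0], [[0, 0, 0.0025], [0, 0, 0], 0.0]])

```text
time: 22.2
tool_pos: [0.5503, 0.1447, 0.1637]
tool_rot: [3.141, 0.003, 3.141]
contact_force: [-1.7, 0.3, 9.5]
opening: 0.023
grip_force: 60.0
```

arm_command(moves=[[[0, 0, 0.0005], [0, 0, 0], 0.0], [[0, 0, 0.001], [0, 0, 0], 0.0], [[0, 0, 0.0015], [0, 0, 0], 0.0], [[0, 0, 0.002], [0, 0, 0], 0.0], [[0, 0, 0.0025], [0, 0, 0], 0.0]])

```text
time: 22.7
tool_pos: [0.5503, 0.1447, 0.1611]
tool_rot: [3.141, 0.003, 3.141]
contact_force: [-2.2, -0.9, 8.8]
opening: 0.023
grip_force: 60.0
```

arm_command(moves=[[[0, 0, 0.0005], [0, 0, 0], 0.0], [[0, 0, 0.001], [0, 0, 0], 0.0], [[0, 0, 0.0015], [0, 0, 0], 0.0], [[0, 0, 0.002], [0, 0, 0], 0.0], [[0, 0, 0.0025], [0, 0, 0], 0.0]])

```text
time: 23.2
tool_pos: [0.5502, 0.1447, 0.1585]
tool_rot: [3.141, 0.003, 3.141]
contact_force: [-2.1, 0.3, 9.5]
opening: 0.023
grip_force: 60.0
```

arm_command(moves=[[[0, 0, 0.0005], [0, 0, 0], 0.0], [[0, 0, 0.001], [0, 0, 0], 0.0], [[0, 0, 0.0015], [0, 0, 0], 0.0], [[0, 0, 0.002], [0, 0, 0], 0.0], [[0, 0, 0.0025], [0, 0, 0], 0.0]])

```text
time: 23.7
tool_pos: [0.5493, 0.1445, 0.1539]
tool_rot: [3.142, -0.0, 3.141]
contact_force: [0.1, -0.4, -2.8]
opening: 0.0231
grip_force: 60.0
```

arm_command(moves=[[[0, 0, 0.0005], [0, 0, 0], 0.0], [[0, 0, 0.001], [0, 0, 0], 0.0], [[0, 0, 0.0015], [0, 0, 0], 0.0], [[0, 0, 0.002], [0, 0, 0], 0.0], [[0, 0, 0.0025], [0, 0, 0], 0.0]])

```text
time: 24.2
tool_pos: [0.5495, 0.1445, 0.1516]
tool_rot: [3.142, -0.0, 3.141]
contact_force: [0.5, 0.1, -1.7]
opening: 0.0228
grip_force: 60.0
```

The force vanished at z≈0.154, so the bush has dropped. Lifting out and heading back to the holder.

arm_command(moves=[[[0, 0, -0.01], [0, 0, 0], 0.0], [[0, 0, -0.022], [0, 0, 0], 0.0], [[0, 0, -0.036], [0, 0, 0], 0.0], [[0, 0, -0.052], [0, 0, 0], 0.0], [[0, 0, -0.064], [0, 0, 0], 0.0]])

```text
time: 24.7
tool_pos: [0.5501, 0.1446, 0.2181]
tool_rot: [3.141, 0.003, 3.141]
contact_force: [0.3, -0.3, -1.6]
opening: 0.0233
grip_force: 60.0
```

arm_command(moves=[[[-0.004, -0.02, 0], [0, 0, 0], 0.0], [[-0.008, -0.055, 0], [0, 0, 0], 0.0], [[-0.013, -0.09, 0], [0, 0, 0], 0.0], [[-0.018, -0.13, 0], [0, 0, 0], 0.0], [[-0.022, -0.17, 0], [0, 0, 0], 0.0]])

```text
time: 25.2
tool_pos: [0.5716, -0.0268, 0.2167]
tool_rot: [-3.141, 0.001, 3.141]
contact_force: [-0.2, -0.9, -1.9]
opening: 0.0233
grip_force: 60.0
```

arm_command(moves=[[[-0.005, -0.04, 0], [0, 0, 0], 0.0], [[-0.01, -0.08, 0], [0, 0, 0], 0.0], [[-0.015, -0.12, 0], [0, 0, 0], 0.0], [[-0.019, -0.16, 0], [0, 0, 0], 0.0], [[-0.021, -0.191, 0], [0, 0, 0], 0.0]])

```text
time: 25.7
tool_pos: [0.5923, -0.2191, 0.2165]
tool_rot: [-3.141, 0.001, 3.14]
contact_force: [0.3, 0.7, -2.5]
opening: 0.023
grip_force: 60.0
```

arm_command(moves=[[[0, 0, 0], [0, 0, 0], 0.0], [[0, 0, 0], [0, 0, 0], 0.0], [[0, 0, 0], [0, 0, 0], 0.0], [[0, 0, 0], [0, 0, 0], 0.0], [[0, 0, 0], [0, 0, 0], 0.0]])

```text
time: 26.2
tool_pos: [0.5924, -0.2154, 0.216]
tool_rot: [3.142, 0.0, -3.141]
contact_force: [-0.3, 0.8, -2.6]
opening: 0.0233
grip_force: 60.0
```

arm_command(moves=[[[0, 0, 0], [0, 0, 0], 0.0], [[0, 0, 0], [0, 0, 0], 0.0], [[0, 0, 0], [0, 0, 0], 0.0], [[0, 0, 0], [0, 0, 0], 0.0], [[0, 0, 0], [0, 0, 0], 0.0]])

```text
time: 26.7
tool_pos: [0.5922, -0.2165, 0.2157]
tool_rot: [3.141, -0.0, 3.141]
contact_force: [-0.8, 0.6, -2.2]
opening: 0.023
grip_force: 60.0
```

Run:
```python
from h import *
s=robot.observe();m=robot.camera_model("wrist");im=robot.read_camera("wrist");print(s["time"],s["tool_pos"],s["tool_rot"],s["contact_force"])
g=cv2.cvtColor(im,cv2.COLOR_RGB2GRAY)
p=s["tool_pos"]-[0,0,.081]
for dx in(0,.001,.002):print(dx,proj(m,p+[dx-.007,0,0]))
r=int(proj(m,p)[1]); print(r-14,g[r-14:r+6,320]); print(g[r+3,306:334])
k=(g<66).astype(np.uint8); 
q=proj(m,np.array([.5928,-.2165,.05])).round().astype(int); print("pred socket",q)
print(g[q[1]-13:q[1]+13,q[0]-14:q[0]+16:2])
print(s["tool_pos"],onz(m,(q[0],q[1]),.05))
A=robot.read_camera("scene")[155:235,310:410,::-1];B=robot.read_camera("side")[205:310,270:410,::-1]
cv2.imwrite("pics/v.png",np.hstack([cv2.resize(A,(400,320),interpolation=cv2.INTER_CUBIC),cv2.resize(B,(400,320),interpolation=cv2.INTER_CUBIC)]))
```

```text
26.7 [ 0.59219989 -0.21652968  0.2156569 ] [ 3.14148860e+00 -2.53950523e-05  3.14075973e+00] [-0.76848615  0.62081548 -2.18666433]
0 [319.87355406 195.39424723]
0.001 [319.87432523 196.45779531]
0.002 [319.87509451 197.51873275]
188 [57 59 68 68 68 68 68 66 66 77 79 77 79 77 78 77 78 79 78 77]
[175 176 174 172 172 169 132  73  74  76  78  78  77  78  79  77  78  77
  77  76  76  72  68  66  66  66  66  66]
pred socket [320 179]
[[ 76  76  75  75  75  75  75  76  76  76  76  76  75  77  79]
 [ 76  74  75  75  75  75  75  75  75  75  75  76  76  76  78]
 [ 76  75  75  75  74  75  75  74  74  76  75  77  76  76  76]
 [ 75  75  74  75  75  76  74  74  73  75  75  76  75  76  76]
 [ 75  74  76  75  75  72  65  63  69  75  74  75  74  75  75]
 [ 74  74  74  75  71  61  60  59  61  65  76  76  75  76  74]
 [ 73  73  74  74  61  65  99 106  88  60  71  76  75  76  77]
 [ 73  74  75  68  58 111 127 129 127  87  61  73  75  75  76]
 [ 73  72  74  61  89 126 129 129 130 126  57  69  75  75  76]
 [ 73  72  72  59  77 129 129 129 129 119  56  63  75  75  77]
 [ 73  73  68  58  58 116 130 130 130 
[... 346 characters left out ...]
 73  63  56  54  55  55  54  54  55  56  57  70  72  73]
 [ 72  70  66  58  56  55  54  54  54  56  56  57  72  73  74]
 [ 71  71  67  58  57  54  55  55  55  56  58  59  72  72  73]
 [ 70  70  69  60  58  55  54  54  53  56  57  65  72  71  72]
 [ 70  71  69  63  57  57  56  55  56  57  58  71  71  70  71]
 [ 71  70  70  70  57  56  57  57  57  58  65  70  70  71  72]
 [ 70  70  69  70  68  58  57  57  56  61  70  71  71  71  71]
 [ 68  69  69  69  70  66  60  59  65  69  69  71  71  71  71]
 [ 67  68  69  69  68  67  69  68  69  70  70  70  70  71  70]
 [ 69  68  68  68  68  68  70  68  68  69  69  69  69  70  70]]
[ 0.59219989 -0.21652968  0.2156569 ] [ 0.59249558 -0.21632445  0.05      ]
```

View pics/v.png

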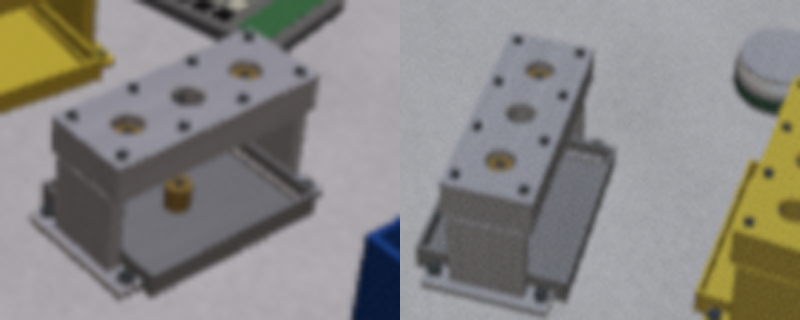

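The picture shows the bush standing in the pan, the middle bore empty and the other two bushes still in place. I'm lowering the drift into the socket.

arm_command(moves=[[[0, 0, 0.015], [0, 0, 0], 0.0], [[0, 0, 0.035], [0, 0, 0], 0.0], [[0, 0, 0.055], [0, 0, 0], 0.0], [[0, 0, 0.068], [0, 0, 0], 0.0], [[0, 0, 0.075], [0, 0, 0], 0.0]])

```text
time: 27.35
tool_pos: [0.5918, -0.2163, 0.1394]
tool_rot: [3.141, -0.002, 3.141]
contact_force: [-0.3, -0.1, -1.7]
opening: 0.0235
grip_force: 60.0
```

arm_command(moves=[[[0, 0, 0.002], [0, 0, 0], 0.0], [[0, 0, 0.005], [0, 0, 0], 0.0], [[0, 0, 0.008], [0, 0, 0], 0.0], [[0, 0, 0.011], [0, 0, 0], 0.0], [[0, 0, 0.014], [0, 0, 0], 0.0]])

```text
time: 27.85
tool_pos: [0.5924, -0.2166, 0.1269]
tool_rot: [-3.141, 0.001, 3.141]
contact_force: [-0.3, 0.4, -2.3]
opening: 0.0232
grip_force: 60.0
```

arm_command(moves=[[[0, 0, 0.003], [0, 0, 0], 0.0], [[0, 0, 0.006], [0, 0, 0], 0.0], [[0, 0, 0.009], [0, 0, 0], 0.0], [[0, 0, 0.012], [0, 0, 0], 0.0], [[0, 0, 0.015], [0, 0, 0], 0.0]])

```text
time: 28.35
tool_pos: [0.5922, -0.2165, 0.1114]
tool_rot: [3.142, 0.0, 3.141]
contact_force: [1.0, -0.1, -2.9]
opening: 0.0232
grip_force: 60.0
```

arm_command(moves=[[[0, 0, 0.003], [0, 0, 0], 0.0], [[0, 0, 0.007], [0, 0, 0], 0.0], [[0, 0, 0.011], [0, 0, 0], 0.0], [[0, 0, 0.015], [0, 0, 0], 0.0], [[0, 0, 0.019], [0, 0, 0], 0.0]])

```text
time: 28.85
tool_pos: [0.5922, -0.2165, 0.0923]
tool_rot: [3.141, -0.0, 3.141]
contact_force: [-0.4, -0.3, -2.4]
opening: 0.0233
grip_force: 60.0
```

arm_command(moves=[[[0, 0, 0.001], [0, 0, 0], 0.0], [[0, 0, 0.002], [0, 0, 0], 0.0], [[0, 0, 0.003], [0, 0, 0], 0.0], [[0, 0, 0.004], [0, 0, 0], 0.0], [[0, 0, 0.005], [0, 0, 0], 0.0]])

```text
time: 29.35
tool_pos: [0.5923, -0.2165, 0.0878]
tool_rot: [-3.142, 0.0, 3.141]
contact_force: [-0.3, 0.2, -1.8]
opening: 0.023
grip_force: 60.0
```

arm_command(moves=[[[0, 0, 0.0003], [0, 0, 0], 0.0], [[0, 0, 0.0006], [0, 0, 0], 0.0], [[0, 0, 0.0009], [0, 0, 0], 0.0], [[0, 0, 0.0012], [0, 0, 0], 0.0], [[0, 0, 0.0012], [0, 0, 0], 0.0]])

```text
time: 29.85
tool_pos: [0.5922, -0.2165, 0.0865]
tool_rot: [3.142, 0.0, 3.141]
contact_force: [-0.9, 0.3, -3.0]
opening: 0.0233
grip_force: 60.0
```

Lower until the tip just touches, then open gently.

arm_command(moves=[[[0, 0, 0.0002], [0, 0, 0], 0.0], [[0, 0, 0.0004], [0, 0, 0], 0.0], [[0, 0, 0.0006], [0, 0, 0], 0.0], [[0, 0, 0.0008], [0, 0, 0], 0.0], [[0, 0, 0.0008], [0, 0, 0], 0.0]])

```text
time: 30.35
tool_pos: [0.5922, -0.2165, 0.0858]
tool_rot: [3.142, 0.0, 3.141]
contact_force: [-0.9, 1.3, -1.5]
opening: 0.0229
grip_force: 60.0
```

arm_command(moves=[[[0, 0, 0], [0, 0, 0], 0.026], [[0, 0, 0], [0, 0, 0], 0.03], [[0, 0, 0], [0, 0, 0], 0.04], [[0, 0, 0], [0, 0, 0], 0.05], [[0, 0, 0], [0, 0, 0], 0.06]], squeeze=5)

```text
time: 30.85
tool_pos: [0.5923, -0.2165, 0.0858]
tool_rot: [-3.142, 0.0, 3.141]
contact_force: [0.4, -0.0, -0.3]
opening: 0.0496
grip_force: 0.0
```

arm_command(moves=[[[0, 0, 0], [0, 0, 0], 0.06], [[0, 0, 0], [0, 0, 0], 0.06], [[0, 0, 0], [0, 0, 0], 0.06], [[0, 0, -0.008], [0, 0, 0], 0.06], [[0, 0, -0.016], [0, 0, 0], 0.06]])

```text
time: 31.35
tool_pos: [0.5922, -0.2165, 0.1023]
tool_rot: [3.141, -0.0, 3.141]
contact_force: [0.0, 0.1, 0.8]
opening: 0.0602
grip_force: 0.0
```

arm_command(moves=[[[0, 0, -0.02], [0, 0, 0], 0.06], [[0, 0, -0.045], [0, 0, 0], 0.06], [[0, 0, -0.07], [0, 0, 0], 0.06], [[0, 0, -0.095], [0, 0, 0], 0.06], [[0, 0, -0.12], [0, 0, 0], 0.06]])

```text
time: 31.85
tool_pos: [0.5922, -0.2165, 0.2238]
tool_rot: [-3.141, 0.001, 3.141]
contact_force: [0.2, -1.0, 0.3]
opening: 0.0599
grip_force: 0.0
```

arm_command(moves=[[[0, 0, 0], [0, 0, 0], 0.06], [[0, 0, 0], [0, 0, 0], 0.06], [[0, 0, 0], [0, 0, 0], 0.06], [[0, 0, 0], [0, 0, 0], 0.06], [[0, 0, 0], [0, 0, 0], 0.06]])

```text
time: 32.35
tool_pos: [0.5919, -0.2164, 0.2207]
tool_rot: [3.141, -0.002, 3.141]
contact_force: [-0.2, -1.2, -0.0]
opening: 0.0601
grip_force: 0.0
```

Run:
```python
from h import *
im=robot.read_camera("scene")[140:340,170:410,::-1]; cv2.imwrite("pics/f.png",cv2.resize(im,(720,600),interpolation=cv2.INTER_CUBIC))
```

```text
(no output)
```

View pics/f.png

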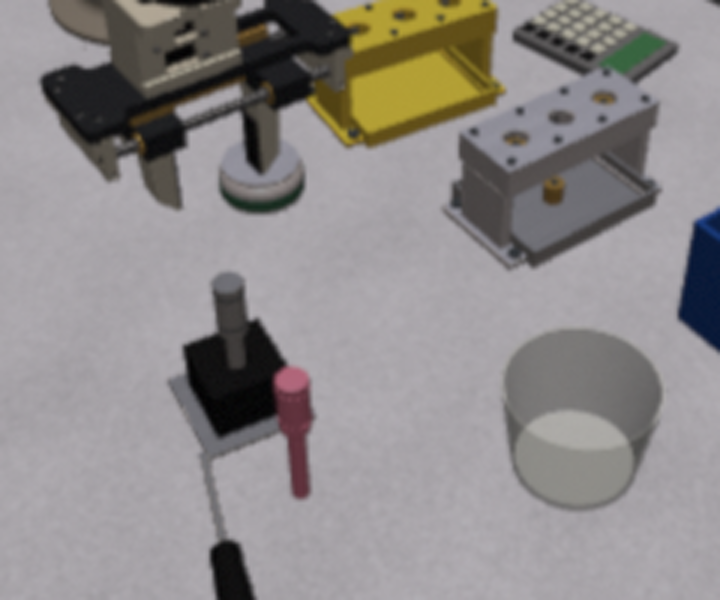

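The drift stands upright in its holder at (230,320), the bush is in the pan at (553,190), and nothing else has moved.

```bash
python3 -c "
from cell import robot
print(robot.hand_in())"
```

```text
the job is handed in; nothing more can be done
None
```

The free bush was the middle one: it was pressed out and is in the pan, the drift is back upright in its holder, and the job is handed in at about 32 s (no verdict was returned).

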